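# Release the slide tray by the hidden notch in the loader's back edge

### The job

The slide loader's tray is latched, and its release sits in a finger notch somewhere along the loader's low back rail (the long black edge that faces away from you), black on a black mat and hard to see. Put a fingertip on the back of the rail near its left end, run it along the rail until you find the notch, then press the release inside it fully in, towards the front of the loader, so that the tray pops out, and take the finger away. Nothing is gripped or lifted: do not touch the tray itself, and leave the coverslip box, the black can and the small bottle standing where they are.

Things in the scene. Friction and masses are not known exactly. Their poses are not given: they have to be found in the camera images.
- loader: slide loader, a low white box 300 mm long fixed to the desk on a thin (1 mm) black mat; origin on the desk under its middle; x axis points to its back (away from the robot), y axis to its left end, z up. White main part: x -60 to +40 mm, 62 mm high. Behind it runs a low black rubber-faced back rail from y -150 to +150 mm, x +40 to +68 mm, top 26 mm and underside 4 mm above the desk
- rail_left (a point): left end of the rail's back face (loader x +68, y +150 mm), 15 mm above the desk. The finger starts on the back face within 50 mm of here. Axes as the loader's. Point the finger down with its tip about 8 mm above the desk; behind the rail about 100 mm are free
- rail_right (a point): right end of the rail's back face (loader x +68, y -150 mm), 15 mm above the desk. From left to right the face is flat to 0.3 mm but for one notch, 46 mm wide, open to back, top and below; its middle is anywhere within 40 mm of the rail's middle (not given: feel for it)
- release (a joint): travel of the release pad, the floor of the notch, in m: 0 = out (start), pad 10 mm deeper than the rail's back face; 0.007 = fully pressed, 17 mm deeper. Pad moves towards the loader's -x, resists with about 5 N (friction, no spring) and stays where it is pushed
- tray: slide tray in the front of the loader, white front plate 244 x 28 mm; origin at the loader's origin when shut, axes as the loader's. It comes out towards the loader's -x by 3 mm per mm of release travel, 21 mm in all, driven by the release only
- coverslip_box: white coverslip box 54 x 54 x 13 mm lying loose on top of the loader, towards its front (its middle 15 to 25 mm in front of the loader's origin); origin at the middle of its underside
- objective_can: black objective can, 41 mm across, 62 mm high, standing loose on the desk 190 mm or more behind the loader's origin; origin at the middle of its underside
- bottle: small brown bottle, 30 mm across, 62 mm high, standing loose on the desk beyond the loader's right end (200 mm or more from its middle); origin at the middle of its underside
There are look-alikes about, which are no part of the job. What is shaped like the objective_can but orange or yellow is not meant.

How it is judged:
By the outcome, as a careful person would: the job done as asked, in the order asked, and still so for the second after the job is handed in, with the robot touching nothing.
It also fails if it takes over 58 s, if anything falls off the work surface, if the arm or the gripper's body presses on something with over 40 N, if the wrist force passes 120 N, or if a joint passes its speed limit or range.

### The arm

A 6-joint arm with a two-finger parallel gripper is mounted at the origin on a cart in front of the work surface, level with it; the furniture and walls round the work are solid. World frame = base frame: x ahead of the robot, y to its left, z up, the work surface at z = 0. Lengths are in mm, angles in rad, forces in N, time in s.
With the tool pointing down it reaches from about 300 to 775 mm from the base axis. Payload 14.6 kg.
Tool frame: the origin (TCP) lies at the centre of the arm's flange, where the gripper is bolted on; the fingertips stand 199 mm ahead of it and the grasp point (between the pads) lies 180 mm ahead of it; z points along the fingers, y is the line along which they close (so a half turn about z gives the same grasp; the last joint's range is limited). The gripper opens to 94 mm and grips with 3 to 60 N. Pads are 16 mm wide; open, the fingers measure 119 mm over their backs; the gripper's body (75 mm by 177 mm) begins 78 mm behind the grasp point.
Start: joints at [1.177, 0.3, 1.521, -0, 1.321, -0.067], TCP at [176.555, 520.883, 404.646] pointing down, gripper open.
Joint ranges: [-3.03, 3.03], [-0.79, 2.21], [0.23, 2.52], [-1.04, 4.18], [0, 3.07], [-2.55, 2.55]. Speed limits (rad/s): [2.22, 2.22, 2.57, 3.14, 3.14, 3.14].

### API

Orientations are given as [roll, pitch, yaw] about the fixed x, y, z axes, in that order (R = Rz(yaw) Ry(pitch) Rx(roll)).
In Python, from cell import manip, optics, workorder gives the robot as it stands.
- The arm moves only by the tool step_arm, never from a script. Its argument "increments" is a list that holds one entry, the list of rows, each a list of 7 numbers: the turn, a rotation vector about the tool's x, y, z as a fraction of full scale, then the shift along the tool's x, y, z as a fraction of full scale, then the closure, from -1 (fully open) to 1 (shut). In form: [[[wx, wy, wz, tx, ty, tz, fingers], ...]]. A call has 1 to 5 rows; each row shifts and turns the commanded pose from where the row before left it, along the tool's axes as they then stand; what a row does not reach is not made up. Full scale, the value 1, is 40 mm for a shift and 45 degrees for a turn. A row lasts 1/10 s, in which the tool goes at most 50 mm and 8.59 degrees, less where a joint would pass 70% of its speed; a pose out of reach is approached as far as the arm can. A call with a number of a shift or a turn outside -1 to 1 is refused whole. A call with a gripper value outside its range is refused whole. The fingers move at their own pace and stop on an object; "newtons" is the grip in N (left out, the last holds). Time passes only in rows, so rows that do not move let the fingers close. It gives the time, the measured TCP pose, the force, the opening and the grip force at its end, in the units of the state.
- manip.read_state(): the state, without advancing time (a new reading comes with each control period).
- optics.camera(name): name is "scene" or "top"; returns a dict with "frame" (420x560x3 uint8, red, green, blue), "range_z" (420x560 float32, mm along the optical axis (not along the pixel's ray), 0 where there is no reading), "mtx" (3x3 intrinsics, pixels), "cam_to_world" (4x4, takes a point from camera to world coordinates). Camera axes: x right, y down, z forward; pixel columns grow to the right and rows downward; lengths in mm; the calibration is good to about 2 mm. A picture is of the moment at which its call begins.
- workorder.sign_off(): hands the job in; it is judged then, once.
The state is a dict: "clock": time; "joints": joint angles; "qd": joint speeds; "effort": joint torques, N m; "eef_pos": TCP position; "eef_rot": TCP orientation; "wrist_force": force on the tool from outside, world axes, zero at the start; "moment": the same for the moment, N m; "finger_gap": finger opening in mm; "finger_force": force on a finger pad.
Only numpy, scipy, OpenCV 4.12 (cv2) and the standard library are available. Lean on these libraries where they do the work, as an engineer would, in place of code of your own. Each camera call takes 0.05 s, during which the arm holds its last target. There are 200 camera calls.

## Working session

There is one attempt and no reset: what is moved stays moved. The work goes in short steps, Python scripts to look and compute and a tool call to move; the robot and the scene stay as the last step left them, time stands still between calls to the robot, and variables do not carry over. Pictures are saved under pics/ and viewed, at most 10 in all, crops included, and the job is handed in when it is done.

Besides the shell and the picture viewer there is one more tool, called after ">>>" in YAML: its name, and indented under it one key for each argument. step_arm: Moves the arm, as the interface text tells. Its arguments: {"type":"object","properties":{"increments":{"type":"array","items":{"type":"array","items":{"type":"array","items":{"type":"number"}}}},"newtons":{"type":"number"}},"required":["increments"]}

```bash
mkdir -p pics; python3 - <<'E'
from cell import manip, optics
import cv2,numpy as np
for n in("top","scene"):
    c=optics.camera(n); cv2.imwrite(f"pics/{n}0.png",c["frame"][:,:,::-1]); np.savez(f"{n}0.npz",**c)
    print(n,c["mtx"].round(1).tolist(),c["cam_to_world"].round(3).tolist())
print(manip.read_state())
E
```

```text
top [[545.5, 0.0, 278.9], [0.0, 545.5, 209.8], [0.0, 0.0, 1.0]] [[0.023, -0.997, 0.076, 464.623], [-1.0, -0.023, -0.0, 176.456], [0.002, -0.076, -0.997, 1215.772], [0.0, 0.0, 0.0, 1.0]]
scene [[408.9, 0.0, 276.2], [0.0, 408.9, 206.8], [0.0, 0.0, 1.0]] [[0.679, -0.52, 0.518, 121.456], [-0.734, -0.495, 0.465, -254.56], [0.014, -0.696, -0.718, 667.794], [0.0, 0.0, 0.0, 1.0]]
{'clock': 0.1, 'joints': array([ 1.17740645e+00,  3.00422934e-01,  1.52150751e+00,  5.44156381e-06,
        1.32070117e+00, -6.66041542e-02]), 'qd': array([ 0.00097672, -0.00112823,  0.00010997, -0.00058254,  0.0004727 ,
        0.00072965]), 'effort': array([ 1.13553047e-03, -5.32647622e+01, -3.53288519e+01,  7.10049947e-02,
        2.33635266e-02, -5.05634284e-05]), 'eef_pos': array([176.54517114, 520.86854418, 404.14376536]), 'eef_rot': array([-3.14055634e+00, -7.44072955e-05,  2.81480555e+00]), 'wrist_force': array([ 0.00174075, -0.40264394, -0.2325701 ]), 'moment': array([-0.02475452, -0.00424299,  0.02424601]), 'finger_force': 0.0, 'finger_gap': 93.94191334248917}
```

View pics/top0.png

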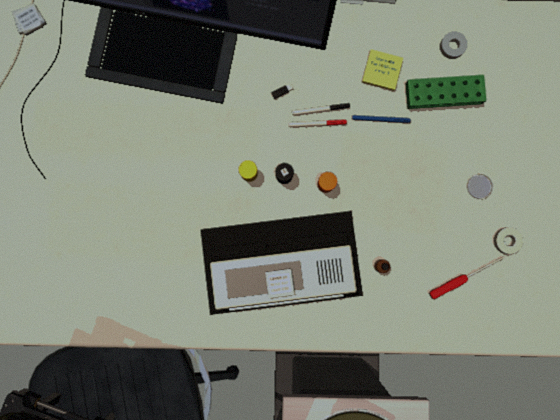

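View pics/scene0.png

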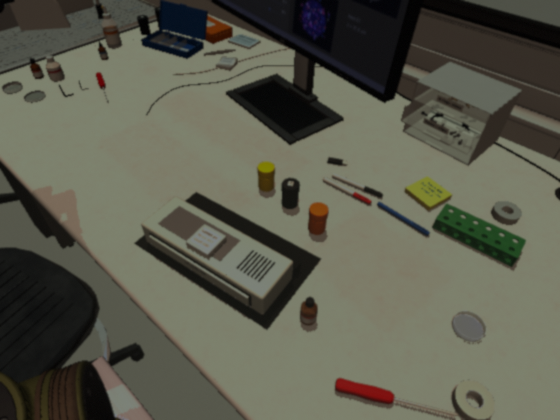

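The top view shows the loader (white top about 210–357, 245–308) on its black mat. Three can shapes stand behind it: yellow (248,170), black (285,173) and orange (327,181). The black one is the objective_can. The bottle is at (382,266). Next I'll fit the loader pose from depth and check it in a crop.

```bash
cat > h.py <<'E'
import numpy as np
def cloud(c):
    z=c["range_z"].astype(float); v,u=np.mgrid[:z.shape[0],:z.shape[1]]; K=c["mtx"]
    P=np.stack([(u-K[0,2])/K[0,0]*z,(v-K[1,2])/K[1,1]*z,z,np.ones_like(z)],-1)@c["cam_to_world"].T
    P=P[...,:3]; P[z==0]=np.nan; return P
def proj(c,p):
    q=np.linalg.inv(c["cam_to_world"])@np.append(p,1.); return (c["mtx"]@q[:3]/q[2])[:2]
E
python3 - <<'E'
import numpy as np,cv2
from h import *
c=dict(np.load("top0.npz")); P=cloud(c)
sub=P[190:320,190:372].reshape(-1,3); Z=sub[:,2]
print("hist",np.histogram(Z,bins=[-10,-4,0,4,10,20,24,30,40,55,59,65,70,80,100])[0])
m=(Z>54)&(Z<69); r=cv2.minAreaRect(sub[m][:,:2].astype(np.float32)); print("top",r,cv2.boxPoints(r).round(1).tolist(),np.median(Z[m]))
m=(Z>18)&(Z<32); r2=cv2.minAreaRect(sub[m][:,:2].astype(np.float32)); print("rail",r2,cv2.boxPoints(r2).round(1).tolist(),np.median(Z[m]))
for n,(u,v) in dict(yel=(248,170),blk=(285,173),org=(327,181),bot=(382,266)).items():
    q=P[v-14:v+15,u-14:u+15].reshape(-1,3); q=q[q[:,2]>50]; print(n,q.mean(0).round(1),len(q))
q=P[0:110,60:345].reshape(-1,3);q=q[q[:,2]>30];print("monitor",np.nanmin(q,0),np.nanmax(q,0))
f=c["frame"][195:325,190:375]
f=np.clip(255*(f/255.)**.5,0,255).astype(np.uint8)
cv2.imwrite("pics/crop.png",cv2.resize(f,None,fx=4,fy=4,interpolation=cv2.INTER_CUBIC)[:,:,::-1])
E
```

```text
hist [ 191 4034 8547 2061   12  166 1363  142  320  290 4582 1193  659   28]
top ((468.65313720703125, 175.44801330566406), (221.22079467773438, 301.5314025878906), 9.552492141723633) [[334.6000061035156, 305.79998779296875], [384.6000061035156, 8.399999618530273], [602.7000122070312, 45.099998474121094], [552.7000122070312, 342.5]] 63.03023514191284
rail ((523.393798828125, 182.4937744140625), (125.53776550292969, 298.73809814453125), 8.413883209228516) [[439.3999938964844, 321.1000061035156], [483.20001220703125, 25.5], [607.2999877929688, 43.900001525878906], [563.5999755859375, 339.3999938964844]] 26.912008808586734
yel [637.5 245.9  62.7] 284
blk [633.7 167.9  62.8] 286
org [616.5  75.4  62.8] 285
bot [438.6 -48.   60.9] 52
monitor [850.2476497   44.95083746  30.02420098] [1015.30216943  591.40743532  381.34133053]
```

View pics/crop.png

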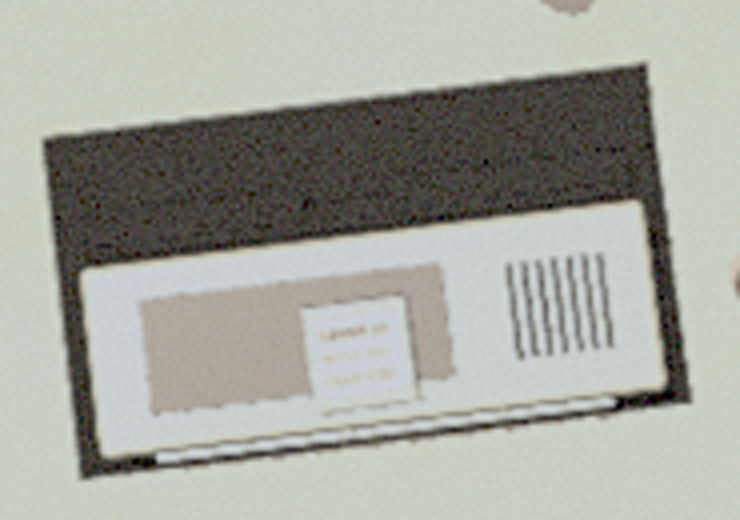

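The crop shows the white top's corners at full-image pixels of about BL (210,262), BR (350.5,245.5), FR (356.5,292) and FL (214.5,309.5). The rail can't be seen. I'll refine the pose from masks.

```bash
python3 - <<'E'
import numpy as np,cv2
from h import *
c=dict(np.load("top0.npz")); P=cloud(c); K=c["mtx"]; T=c["cam_to_world"]
def onz(u,v,z):
    d=T[:3,:3]@np.linalg.solve(K,[u,v,1]); return T[:3,3]+d*(z-T[2,3])/d[2]
w=np.array([onz(u,v,62) for u,v in[(210,262),(350.5,245.5),(356.5,292),(214.5,309.5)]]);print(w.round(1).tolist())
def comp(lo,hi):
    m=((P[...,2]>lo)&(P[...,2]<hi)); m[:190]=0;m[325:]=0;m[:,:190]=0;m[:,372:]=0
    m=cv2.morphologyEx(m.astype(np.uint8),cv2.MORPH_OPEN,np.ones((3,3)))
    n,l,s,_=cv2.connectedComponentsWithStats(m); k=1+s[1:,4].argmax(); return P[l==k]
for lo,hi in((50,90),(17,38)):
    q=comp(lo,hi); r=cv2.minAreaRect(q[:,:2].astype(np.float32)); print(len(q),np.array(r[0]).round(1),r[1],r[2],cv2.boxPoints(r).round(1).tolist(),np.median(q[:,2]))
# white-mask estimate
g=c["frame"].min(2); m=np.zeros_like(g); m[235:315,200:368]=(g[235:315,200:368]>80)
# top area by depth & angle by back edge of white
pts=[]
for u in range(218,346):
    col=c["frame"][225:285,u].astype(int).min(1); i=np.argmax(np.diff(col)); pts.append((u,225+i+.5))
vx,vy,x0,y0=cv2.fitLine(np.float32(pts),cv2.DIST_HUBER,0,.01,.01).ravel()
a=onz(218,y0+(218-x0)*vy/vx,62);b=onz(346,y0+(346-x0)*vy/vx,62);d=a-b;print("back edge",a,b,"yaw deg",np.degrees(np.arctan2(-d[0],d[1])))
print(P[195:215,250:300,2].mean(), P[150,400])
E
```

```text
[[438.6, 318.7, 62.0], [480.0, 23.4, 62.0], [383.0, 9.5, 62.0], [340.0, 306.1, 62.0]]
6795 [410.2 165.5] (103.0422592163086, 300.1129455566406) 8.391319274902344 [[337.3999938964844, 306.5], [381.20001220703125, 9.600000381469727], [483.1000061035156, 24.600000381469727], [439.29998779296875, 321.5]] 63.373130641337866
1660 [475.1 175.4] (27.997413635253906, 298.7368469238281) 8.405515670776367 [[439.5, 321.1000061035156], [483.1000061035156, 25.5], [510.79998779296875, 29.600000381469727], [467.20001220703125, 325.20001220703125]] 26.9488648475226
back edge [441.43520532 301.93212194  62.        ] [480.81935061  32.87541656  62.        ] yaw deg 8.327733776917286
nan [698.70175792 -94.16306764  -2.14227395]
```

Loader origin is about (421, 167.3), yaw 8.4°. The objective can is well clear. I'll turn the tool so its y axis runs along the rail (yaw 188.4°), with the fingers shut.

>>> step_arm:
  increments:
    - [[0,0,-0.12,0,0,0.5,1],[0,0,-0.12,0,0,0.5,1],[0,0,-0.12,0,0,0.5,1],[0,0,-0.12,0,0,0.5,1],[0,0,-0.12,0,0,0.5,1]]
  newtons: 30

```text
clock: 0.6
eef_pos: [176.5, 520.8, 303.6]
eef_rot: [-3.141, -0.0, -2.993]
wrist_force: [-0.2, 0.5, 0.2]
finger_gap: 57.4
finger_force: 0.0
```

>>> step_arm:
  increments:
    - [[0,0,0,-0.8,-0.7,0,1],[0,0,0,-0.8,-0.7,0,1],[0,0,0,-0.8,-0.7,0,1],[0,0,0,-0.8,-0.7,0,1],[0,0,0,-0.8,-0.7,0,1]]

```text
clock: 1.1
eef_pos: [356.3, 404.2, 304.5]
eef_rot: [-3.141, -0.0, -2.997]
wrist_force: [0.2, 0.5, -0.8]
finger_gap: 17.5
finger_force: 0.0
```

>>> step_arm:
  increments:
    - [[0,0,0,-0.65,-0.6,0,1],[0,0,0,-0.65,-0.6,0,1],[0,0,0,-0.65,-0.6,0,1],[0,0,0,-0.65,-0.6,0,1],[0,0,0,-0.65,-0.6,0,1]]

```text
clock: 1.6
eef_pos: [502.0, 304.3, 304.4]
eef_rot: [-3.141, -0.001, -2.997]
wrist_force: [0.5, 0.6, 1.2]
finger_gap: 0.4
finger_force: 0.0
```

>>> step_arm:
  increments:
    - [[0,0,0,0,0,0.5,1],[0,0,0,0,0,0.5,1],[0,0,0,0,0,0.5,1],[0,0,0,0,0,0.5,1],[0,0,0,0,0,0,1]]

```text
clock: 2.1
eef_pos: [500.4, 305.0, 221.9]
eef_rot: [-3.14, -0.005, -2.997]
wrist_force: [-0.3, 0.3, -1.0]
finger_gap: 0.3
finger_force: 0.0
```

```bash
python3 - <<'E'
from cell import manip, optics
import cv2,numpy as np
from h import *
c=optics.camera("top"); s=optics.camera("scene")
f=np.hstack([cv2.resize(c["frame"][150:330,190:370],(540,540)),]); g=s["frame"][130:330,120:360]
f=np.clip(255*(np.hstack([cv2.resize(c["frame"][150:330,190:370],(400,400)),cv2.resize(g,(400,400))])/255.)**.5,0,255).astype(np.uint8)
cv2.imwrite("pics/a.png",f[:,:,::-1]); print(manip.read_state()["eef_pos"])
E
```

```text
[501.03029984 305.39942044 224.89018805]
```

View pics/a.png

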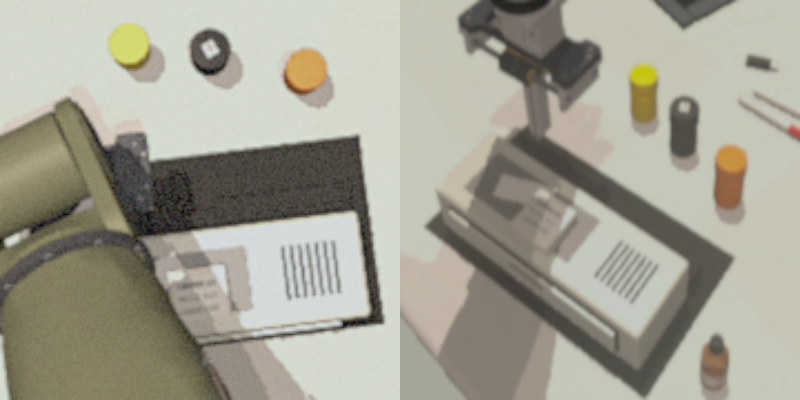

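The fingertip is behind the left part of the rail, clear of it, and the cans are well behind. I'll go down 18 mm and then approach the face.

>>> step_arm:
  increments:
    - [[0,0,0,0,0,0.22,1],[0,0,0,0,0,0.22,1],[0,0,0,0.2,0,0,1],[0,0,0,0.2,0,0,1],[0,0,0,0,0,0,1]]

```text
clock: 2.7
eef_pos: [484.2, 303.0, 207.3]
eef_rot: [-3.142, -0.0, -2.997]
wrist_force: [0.1, -0.6, 0.1]
finger_gap: 0.7
finger_force: 0.0
```

>>> step_arm:
  increments:
    - [[0,0,0,0.025,0,0,1],[0,0,0,0.025,0,0,1],[0,0,0,0.025,0,0,1],[0,0,0,0.025,0,0,1],[0,0,0,0,0,0,1]]

```text
clock: 3.2
eef_pos: [481.1, 302.4, 207.1]
eef_rot: [3.142, -0.0, -2.997]
wrist_force: [-0.0, 0.2, -0.1]
finger_gap: 0.7
finger_force: 0.0
```

>>> step_arm:
  increments:
    - [[0,0,0,0.025,0,0,1],[0,0,0,0.025,0,0,1],[0,0,0,0,0,0,1],[0,0,0,0,0,0,1]]

```text
clock: 3.6
eef_pos: [479.6, 302.1, 207.1]
eef_rot: [3.141, 0.002, -2.997]
wrist_force: [5.5, 0.8, -4.2]
finger_gap: 0.3
finger_force: 3.0
```

>>> step_arm:
  increments:
    - [[0,0,0,0.025,0,0,1],[0,0,0,0,0,0,1],[0,0,0,0,0,0,1]]

```text
clock: 3.9
eef_pos: [479.1, 302.0, 207.1]
eef_rot: [3.141, 0.004, -2.997]
wrist_force: [12.7, 4.0, -9.7]
finger_gap: 0.5
finger_force: 6.5
```

Contact made: about 6 N at the face, now about 13 N. I'll slide right along the rail.

>>> step_arm:
  increments:
    - [[0,0,0,-0.01,-0.1,0,1],[0,0,0,0,-0.15,0,1],[0,0,0,0,-0.15,0,1],[0,0,0,0,-0.15,0,1],[0,0,0,0,-0.15,0,1]]

```text
clock: 4.4
eef_pos: [483.2, 274.6, 207.8]
eef_rot: [3.14, 0.004, -2.997]
wrist_force: [6.5, 6.1, 0.6]
finger_gap: 0.1
finger_force: 3.3
```

>>> step_arm:
  increments:
    - [[0,0,0,0,-0.1,0,1],[0,0,0,0,-0.1,0,1],[0,0,0,0,-0.1,0,1],[0,0,0,0,-0.1,0,1],[0,0,0,0,-0.1,0,1]]

```text
clock: 4.9
eef_pos: [486.1, 254.9, 207.8]
eef_rot: [3.14, 0.004, -2.997]
wrist_force: [5.7, 4.5, -0.3]
finger_gap: 0.5
finger_force: 3.3
```

>>> step_arm:
  increments:
    - [[0,0,0,0,-0.075,0,1],[0,0,0,0,-0.075,0,1],[0,0,0,0,-0.075,0,1],[0,0,0,0,-0.075,0,1],[0,0,0,0,-0.075,0,1]]

```text
clock: 5.4
eef_pos: [488.3, 240.1, 207.8]
eef_rot: [3.14, 0.004, -2.997]
wrist_force: [5.7, 5.5, -0.0]
finger_gap: 0.7
finger_force: 3.2
```

>>> step_arm:
  increments:
    - [[0,0,0,0,-0.05,0,1],[0,0,0,0,-0.05,0,1],[0,0,0,0,-0.05,0,1],[0,0,0,0,-0.05,0,1],[0,0,0,0,-0.05,0,1]]

```text
clock: 5.9
eef_pos: [489.6, 230.2, 207.7]
eef_rot: [3.14, 0.003, -2.997]
wrist_force: [4.5, 4.6, -0.4]
finger_gap: 0.3
finger_force: 2.5
```

>>> step_arm:
  increments:
    - [[0,0,0,0.01,-0.05,0,1],[0,0,0,0,-0.05,0,1],[0,0,0,0,-0.05,0,1],[0,0,0,0,-0.05,0,1],[0,0,0,0,-0.05,0,1]]

```text
clock: 6.4
eef_pos: [490.8, 220.3, 207.8]
eef_rot: [3.14, 0.004, -2.997]
wrist_force: [6.1, 5.7, -0.3]
finger_gap: 0.1
finger_force: 3.5
```

>>> step_arm:
  increments:
    - [[0,0,0,0,-0.05,0,1],[0,0,0,0,-0.05,0,1],[0,0,0,0,-0.05,0,1],[0,0,0,0,-0.05,0,1],[0,0,0,0,-0.05,0,1]]

```text
clock: 6.9
eef_pos: [492.3, 210.4, 207.8]
eef_rot: [3.14, 0.004, -2.997]
wrist_force: [6.5, 6.1, 0.0]
finger_gap: 0.5
finger_force: 3.5
```

>>> step_arm:
  increments:
    - [[0,0,0,0,-0.05,0,1],[0,0,0,0,-0.05,0,1],[0,0,0,0,-0.05,0,1],[0,0,0,0,-0.05,0,1],[0,0,0,0,-0.05,0,1]]

```text
clock: 7.4
eef_pos: [493.7, 200.5, 207.8]
eef_rot: [3.14, 0.004, -2.997]
wrist_force: [5.6, 5.5, -0.2]
finger_gap: 0.2
finger_force: 3.4
```

>>> step_arm:
  increments:
    - [[0,0,0,0,-0.05,0,1],[0,0,0,0,-0.05,0,1],[0,0,0,0,-0.05,0,1],[0,0,0,0,-0.05,0,1],[0,0,0,0,-0.05,0,1]]

```text
clock: 7.9
eef_pos: [494.4, 190.0, 207.0]
eef_rot: [-3.141, -0.001, -2.997]
wrist_force: [-0.5, -0.1, -0.6]
finger_gap: 0.1
finger_force: 0.0
```

The force dropped to zero, so the finger is in the notch. I'll find its right edge to centre the finger.

>>> step_arm:
  increments:
    - [[0,0,0,0.025,-0.05,0,1],[0,0,0,0.025,-0.05,0,1],[0,0,0,0,-0.05,0,1],[0,0,0,0,0,0,1]]

```text
clock: 8.3
eef_pos: [493.4, 183.7, 207.1]
eef_rot: [-3.142, -0.0, -2.997]
wrist_force: [-0.4, -0.2, 0.3]
finger_gap: 0.5
finger_force: 0.0
```

>>> step_arm:
  increments:
    - [[0,0,0,0,-0.05,0,1],[0,0,0,0,-0.05,0,1],[0,0,0,0,-0.05,0,1],[0,0,0,0,0,0,1]]

```text
clock: 8.7
eef_pos: [494.3, 177.8, 207.0]
eef_rot: [-3.142, -0.0, -2.997]
wrist_force: [-0.1, -0.9, 0.6]
finger_gap: 0.5
finger_force: 0.0
```

>>> step_arm:
  increments:
    - [[0,0,0,0,-0.05,0,1],[0,0,0,0,-0.05,0,1],[0,0,0,0,-0.05,0,1],[0,0,0,0,0,0,1]]

```text
clock: 9.1
eef_pos: [495.0, 172.3, 207.1]
eef_rot: [3.14, 0.0, -2.998]
wrist_force: [0.2, 5.2, -0.7]
finger_gap: 0.7
finger_force: 2.6
```

Right edge found at about y 172.5. I'll centre the finger (+10.5 mm) and press inward.

>>> step_arm:
  increments:
    - [[0,0,0,0,0.13,0,1],[0,0,0,0,0.13,0,1],[0,0,0,0.05,0,0,1],[0,0,0,0.05,0,0,1],[0,0,0,0,0,0,1]]

```text
clock: 9.6
eef_pos: [489.4, 181.7, 207.0]
eef_rot: [-3.141, -0.0, -2.997]
wrist_force: [0.7, -0.6, -0.4]
finger_gap: 0.8
finger_force: 0.0
```

>>> step_arm:
  increments:
    - [[0,0,0,0.05,0,0,1],[0,0,0,0.05,0,0,1],[0,0,0,0.025,0,0,1],[0,0,0,0.025,0,0,1],[0,0,0,0,0,0,1]]

```text
clock: 10.1
eef_pos: [483.8, 180.9, 207.2]
eef_rot: [-3.142, 0.001, -2.997]
wrist_force: [4.0, 0.7, -1.9]
finger_gap: 0.5
finger_force: 2.1
```

>>> step_arm:
  increments:
    - [[0,0,0,0.025,0,0,1],[0,0,0,0.025,0,0,1],[0,0,0,0.025,0,0,1],[0,0,0,0,0,0,1]]

```text
clock: 10.5
eef_pos: [480.8, 180.4, 207.2]
eef_rot: [-3.142, 0.0, -2.997]
wrist_force: [4.4, -0.8, -0.5]
finger_gap: 0.3
finger_force: 2.0
```

>>> step_arm:
  increments:
    - [[0,0,0,0.025,0,0,1],[0,0,0,0.025,0,0,1],[0,0,0,0,0,0,1]]

```text
clock: 10.8
eef_pos: [479.6, 180.2, 207.4]
eef_rot: [3.141, 0.004, -2.997]
wrist_force: [15.4, 0.8, -8.9]
finger_gap: 0.7
finger_force: 7.3
```

>>> step_arm:
  increments:
    - [[0,0,0,0.03,0,0,1],[0,0,0,0,0,0,1],[0,0,0,0,0,0,1]]

```text
clock: 11.1
eef_pos: [479.0, 180.1, 207.5]
eef_rot: [3.141, 0.007, -2.997]
wrist_force: [22.2, 1.8, -13.8]
finger_gap: 0.5
finger_force: 10.8
```

>>> step_arm:
  increments:
    - [[0,0,0,-0.2,0,0,1],[0,0,0,-0.3,0,0,1],[0,0,0,-0.4,0,0,1],[0,0,0,-0.4,0,0,1],[0,0,0,0,0,0,1]]

```text
clock: 11.6
eef_pos: [529.8, 187.6, 206.8]
eef_rot: [3.142, -0.001, -2.997]
wrist_force: [0.3, -0.1, -0.7]
finger_gap: 0.4
finger_force: 0.0
```

>>> step_arm:
  increments:
    - [[0,0,0,0,0,-0.8,1],[0,0,0,0,0,-0.8,1],[0,0,0,0,0,-0.8,1],[0,0,0,0,0,-0.8,1],[0,0,0,0,0,-0.8,1]]

```text
clock: 12.1
eef_pos: [528.1, 187.5, 368.0]
eef_rot: [-3.142, -0.002, -2.997]
wrist_force: [0.8, 0.4, 0.5]
finger_gap: 0.4
finger_force: 0.0
```

>>> step_arm:
  increments:
    - [[0,0,0,0,0.8,0,1],[0,0,0,0,0.8,0,1],[0,0,0,0,0.8,0,1],[0,0,0,0,0.8,0,1],[0,0,0,0,0.8,0,1]]

```text
clock: 12.6
eef_pos: [504.9, 347.0, 366.7]
eef_rot: [-3.141, -0.002, -2.997]
wrist_force: [0.6, -0.7, -0.1]
finger_gap: 0.6
finger_force: 0.0
```

>>> step_arm:
  increments:
    - [[0,0,0,0,0.8,0,1],[0,0,0,0,0.8,0,1],[0,0,0,0,0.8,0,1],[0,0,0,0,0.8,0,1],[0,0,0,0,0,0,1]]

```text
clock: 13.1
eef_pos: [485.7, 475.3, 366.0]
eef_rot: [-3.141, -0.002, -2.994]
wrist_force: [0.1, -0.2, 0.1]
finger_gap: 0.5
finger_force: 0.0
```

```bash
python3 - <<'E'
from cell import manip, optics
import cv2,numpy as np
from h import *
c=optics.camera("top"); s=optics.camera("scene")
f=np.clip(255*(np.hstack([cv2.resize(c["frame"][150:330,190:390],(400,360)),cv2.resize(s["frame"][150:330,120:320],(400,360))])/255.)**.5,0,255).astype(np.uint8)
cv2.imwrite("pics/b.png",f[:,:,::-1])
for nm in("scene0.npz",None):
    k=dict(np.load(nm)) if nm else s
    P=cloud(k).reshape(-1,3)-[421,167.3,0]; t=np.radians(8.4)
    x=P[:,0]*np.cos(t)+P[:,1]*np.sin(t); y=P[:,1]*np.cos(t)-P[:,0]*np.sin(t)
    m=(abs(y)<115)&(x>-110)&(x<-50)&(P[:,2]>15)&(P[:,2]<38); print("front",np.percentile(x[m],[2,20,50]),m.sum())
for n,(u,v) in dict(yel=(248,170),blk=(285,173),org=(327,181),bot=(382,266)).items():
    q=cloud(c)[v-14:v+15,u-14:u+15].reshape(-1,3); q=q[(q[:,2]>50)&(q[:,2]<80)]; print(n,q.mean(0).round(1),len(q))
print(manip.read_state())
E
```

```text
front [-67.81470953 -67.14209654 -66.7284188 ] 420
front [-88.39950284 -87.45886374 -69.45310178] 1385
yel [637.5 246.1  62.4] 286
blk [634.  167.9  62.5] 283
org [616.5  75.4  62.5] 288
bot [438.7 -48.   61.8] 48
{'clock': 13.2, 'joints': array([ 7.16512997e-01,  6.21623358e-01,  1.14755532e+00, -4.58064227e-05,
        1.37426799e+00, -9.99807482e-01]), 'qd': array([-0.02741776, -0.01732946,  0.01187038, -0.00220693, -0.00113552,
       -0.00227378]), 'effort': array([  2.10104585, -70.3706789 , -36.68712258,   0.1231806 ,
         0.10564761,   0.11781445]), 'eef_pos': array([486.91687518, 472.59472957, 366.31903791]), 'eef_rot': array([-3.14055284e+00, -1.53562824e-03, -2.99606031e+00]), 'wrist_force': array([ 0.64610286, -1.02151929, -0.25830432]), 'moment': array([ 0.04529184, -0.0381291 ,  0.02358476]), 'finger_force': 0.0, 'finger_gap': 0.6320152484775968}
```

View pics/b.png

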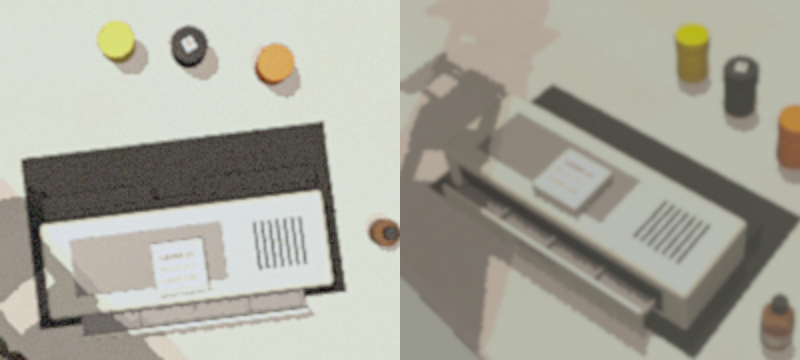

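The pictures show the tray out in front of the loader. Depth puts its front plate 20.6 mm further out than before, against 21 mm for full travel, and the release pad was pushed to its stop at 22 N. The can, the bottle and the box haven't moved, and the arm is clear.

```bash
python3 -c "
from cell import workorder
print(workorder.sign_off())"
```

```text
the job is handed in; nothing more can be done
None
```

I ran the finger along the back rail, found the notch near its middle and pressed the release to its stop; the tray came out about 20.6 of 21 mm, the finger was withdrawn, the can, bottle and box stayed in place, and the job was handed in at about 13 s, with no verdict shown.

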